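Run-down check of a cake turntable

TASK

Check that the cake turntable runs freely: take it by its wooden knob, set it turning at about one turn in five or six seconds (either way), let go, and keep your open fingers round the knob as it coasts, following it closely without touching any of the turntable, for a good five seconds while it is still clearly turning. Then catch the knob between the fingers, bring it to a stop in line with the brass pointer, let go and move clear. The porcelain cup must stay standing in the middle of the disc, and the other things on the table are to be left alone.

Things in the scene. Friction and masses are not known exactly. Their poses are not given: they have to be found in the camera images.
- stand: Fixed dark steel foot of the cake turntable. Origin: on the vertical turning axis, at the table surface; z up. Its +x axis points outward along the brass pointer, which stands just outside the disc's rim (a 22 mm wide brass tongue, 165 to 187 mm from the axis, top at 69 mm above the table, just below the disc's top).
- turntable (a joint): Angle of the white disc, rad, counter-clockwise positive from above, no stops (runs past 2 pi); 0 = knob in line with the pointer. Disc: radius 155 mm, top face 70 mm above the table, nominal 2.2 kg, inertia 0.027 kg m2 (really 0.6 to 1.5 times that), bearing drag 0.001 N m plus 0.002 N m per rad/s: let go, it coasts for many seconds, slowing gradually.
- knob (a point): Upright round beech knob fixed on the disc, 28 mm diameter, 60 mm tall, its axis 130 mm from the turning axis. This point: centre of its foot, on the disc's top face (70 mm above the table; knob top at 130 mm); z up. It does not turn on its own.
- park (a point): Point on the disc's top level, 130 mm from the turning axis in line with the brass pointer: where the knob's foot centre must end.
- cup: White porcelain cup, 66 mm rim diameter, 55 mm tall, 0.15 kg, loose, standing near the middle of the disc. Origin: centre of its underside; z up.
- dough_box: Black plastic dough box with latched lid, 215 x 295 x 121 mm (x, y, z), 2 kg, a bystander. Origin: centre of its underside.
- bottle: Grey glass bottle with white swing stopper, 74 mm diameter, 238 mm tall, a bystander. Origin: centre of its underside.
- tongs: Stainless tongs lying flat, about 235 mm long along their x, 90 mm wide, 12 mm high, a bystander. Origin: middle, on the table.
- pastry_wheel: Pastry wheel with beech handle lying flat, about 180 mm long along its x, 42 mm wide, 21 mm high, a bystander. Origin: near the middle, on the table.
There are look-alikes about, which are no part of the job. What is meant by the cup is not green or pink, and is the smaller of those in its own colour.

How it is judged:
On the way, in this order (a step that is already met when the one before it is completed fails the run):
1. the robot sets the turntable turning by its knob, faster than 0.6 rad/s ((velocity of joint turntable above 0.6 rad/s or velocity of joint turntable below -0.6 rad/s) and contact force between the fingers and stand above 0.05 N), for 0.1 s.
2. the turntable coasts above 0.25 rad/s, untouched, the TCP within 22 mm of the knob axis and below 135 mm, for 4 s on end ((velocity of joint turntable above 0.25 rad/s or velocity of joint turntable below -0.25 rad/s) and horizontal distance between the grasp point and knob below 0.022 m and height (world z) of the grasp point below 0.135 m and contact force between each of the arm, the fingers and stand below 0.3 N), for 4 s.
3. the fingers hold the knob, nearly at rest, within 20 mm of the place at the pointer (contact force between the fingers and stand above 0.5 N and horizontal distance between knob and park below 0.02 m and velocity of joint turntable between -0.2 and 0.2 rad/s), for 0.2 s.
At the end, for the whole second after the job is handed in: The knob's centre is within 18 mm of the place in line with the brass pointer, the turntable at rest (under 0.05 rad/s) and released; the cup upright (within 0.1 rad) on the disc within 30 mm of its middle; dough box, bottle, tongs and pastry wheel within 20 mm of where they were (horizontal distance between knob and park below 0.018 m and velocity of joint turntable between -0.05 and 0.05 rad/s and angle between cup's own z axis and vertical below 0.1 rad and horizontal distance between cup and stand below 0.03 m and height (world z) of cup above 0.065 m and distance of each of dough_box, bottle, tongs, pastry_wheel from where it was at the start of the episode below 0.02 m); the robot touches nothing.
It fails at once if the turntable is spun faster than 3 rad/s (velocity of joint turntable above 3 rad/s or velocity of joint turntable below -3 rad/s).
It fails at once if the cup tips over 0.3 rad or slides over 35 mm from the middle of the disc (angle between cup's own z axis and vertical above 0.3 rad or horizontal distance between cup and stand above 0.035 m).
It fails at once if a bystander is moved by over 20 mm (distance of any of dough_box, bottle, tongs, pastry_wheel from where it was at the start of the episode above 0.02 m).
It also fails if it takes over 72 s, if anything falls off the work surface, if the arm or the gripper's body presses on something with over 40 N, if the wrist force passes 120 N, or if a joint passes its speed limit or range.

ROBOT

A 6-joint arm with a two-finger parallel gripper is mounted at the origin on the work surface. World frame = base frame: x ahead of the robot, y to its left, z up, the work surface at z = 0. Lengths are in m, angles in rad, forces in N, time in s.
With the tool pointing down it reaches from about 0.35 to 0.8 m from the base axis. Payload 7.3 kg.
Tool frame: the origin (TCP) lies between the finger pads, 19 mm behind the fingertips; this is the grasp point; z points along the fingers, y is the line along which they close (so a half turn about z gives the same grasp; the last joint's range is limited). The gripper opens to 85 mm and grips with 20 to 120 N. Pads are 22 mm wide; open, the fingers measure 114 mm over their backs; the gripper's body (76 mm by 85 mm) begins 54 mm behind the grasp point. The pads swing forward as they close: fully open they stand 13 mm farther back than shut.
Start: joints at [-1.304, 0.342, 1.524, -0, 1.275, -0.146], TCP at [0.211, -0.481, 0.25] pointing down, gripper open.
Joint ranges: [-2.53, 2.53], [-0.77, 2.02], [0.04, 2.7], [-1, 4.14], [0.28, 2.66], [-3.11, 3.11]. Speed limits (rad/s): [2.57, 2.57, 3.14, 3.14, 3.14, 3.14].

INTERFACE

Orientations are given as a rotation vector (axis times angle).
In Python, from workcell import r gives the robot as it stands.
- The arm moves only by the tool jog_arm, never from a script. Its argument "deltas" is a list of rows, each a list of 7 numbers: the shift along the tool's x, y, z scaled (see below), then the turn, a rotation vector about the tool's x, y, z scaled (see below), then the opening, from -1 (shut) to 1 (fully open). A call has 1 to 12 rows; each row shifts and turns the commanded pose from where the row before left it, along the tool's axes as they then stand; what a row does not reach is not made up. The controller multiplies each number of a shift by 0.05 m and each number of a turn by 5 degrees. A row lasts 1/8 s, in which the tool goes at most 62.5 mm and 10.7 degrees, less where a joint would pass 70% of its speed; a pose out of reach is approached as far as the arm can. A call with a number of a shift or a turn outside -1 to 1 is refused whole. A call with a gripper value outside its range is refused whole. The fingers move at their own pace and stop on an object; "grip_force" is the grip in N (left out, the last holds). Time passes only in rows, so rows that do not move let the fingers close. It gives the time, the measured TCP pose, the force, the opening and the grip force at its end, in the units of the state.
- r.state(): the state, without advancing time (a new reading comes with each control period).
- r.read_camera(name): name is "side" or "top" or "wrist"; returns a dict with "color" (480x640x3 uint8, red, green, blue), "vfov" (degrees; the focal length in pixels is half the picture's height over the tangent of half this angle, whatever the lens; pixels are square), "cx", "cy" (the principal point, pixels), "T" (4x4, takes a point from camera to world coordinates); the wrist camera has in their place "T_tool_cam" (4x4, takes a point from camera to tool coordinates, whose origin is the TCP and whose axes are the flange's). Camera axes: x right, y up, looking along -z (the intrinsics and any distortion apply to the point x, -y, -z); pixel columns grow to the right and rows downward; lengths in m; the calibration is good to about 2 mm. A picture is of the moment at which its call begins: read the wrist's pose just before it. There is no depth.
- r.job_done(): hands the job in; it is judged then, once.
The state is a dict: "time_s": time; "q": joint angles; "joint_vel": joint speeds; "effort": joint torques, N m; "tcp_pos": TCP position; "eef_rot": TCP orientation; "contact_force": force on the tool from outside, world axes, zero at the start; "wrist_torque": the same for the moment, N m; "gripper_width": finger opening in m; "grasp_force": force on a finger pad.
Only numpy, scipy, OpenCV 4.12 (cv2) and the standard library are available. Lean on these libraries where they do the work, as an engineer would, in place of code of your own. Each camera call takes 0.05 s, during which the arm holds its last target. There are 200 camera calls.

## Working session

There is one attempt and no reset: what is moved stays moved. The work goes in short steps, Python scripts to look and compute and a tool call to move; the robot and the scene stay as the last step left them, time stands still between calls to the robot, and variables do not carry over. Pictures are saved under pics/ and viewed, at most 10 in all, crops included, and the job is handed in when it is done.

Besides the shell and the picture viewer there is one more tool, called as name(argument=value, ...), one argument or row to a line, values as JSON. jog_arm: Moves the arm, as the interface text tells. Shifts and turns lie within -1 to 1; 1 stands for 0.05 m of shift or 5 degrees of turn. Its arguments: {"type":"object","properties":{"deltas":{"type":"array"},"grip_force":{"type":"number"}},"required":["deltas"]}

```bash
mkdir -p pics; cat > h.py <<'E'
import numpy as np,cv2
from workcell import r
def ray(c,u,v,T=None):
    T=c['T'] if T is None else T
    f=240/np.tan(np.radians(c['vfov'])/2)
    d=np.array([(u-c['cx'])/f,-(v-c['cy'])/f,-1.])
    return T[:3,3],T[:3,:3]@d
def onz(c,u,v,z,T=None):
    o,d=ray(c,u,v,T); return o+d*(z-o[2])/d[2]
def proj(c,p):
    T=c['T'];f=240/np.tan(np.radians(c['vfov'])/2)
    q=T[:3,:3].T@(np.array(p)-T[:3,3]); return c['cx']-f*q[0]/q[2], c['cy']+f*q[1]/q[2]
E
python3 - <<'E'
from h import *
import pickle
for n in ('top','side'):
    c=r.read_camera(n); pickle.dump(c,open(n+'.pkl','wb'))
    cv2.imwrite(f'pics/{n}.png',c['color'][:,:,::-1]); print(n,{k:v for k,v in c.items() if k!='color'})
s=r.state();print(s)
E
```

```text
top {'vfov': 48.389726996510554, 'cx': 316.09419190573516, 'cy': 235.61178315868736, 'T': array([[-0.03600594,  0.97830111, -0.20403558,  0.27001362],
       [-0.99934683, -0.03461801,  0.01036869,  0.03765239],
       [ 0.0030804 ,  0.20427565,  0.97890856,  1.64085369],
       [ 0.        ,  0.        ,  0.        ,  1.        ]])}
side {'vfov': 44.7720347682441, 'cx': 322.15095262016774, 'cy': 249.15162948622603, 'T': array([[-0.72494694,  0.34610728, -0.59553479, -0.34866833],
       [-0.68880294, -0.36230186,  0.62792346,  1.05671266],
       [ 0.00156552,  0.86541731,  0.50104933,  0.86819028],
       [ 0.        ,  0.        ,  0.        ,  1.        ]])}
{'time_s': 0.1, 'q': array([-1.30396771e+00,  3.42657534e-01,  1.52490716e+00,  1.79852324e-05,
        1.27540193e+00, -1.45997592e-01]), 'joint_vel': array([ 0.0005803 , -0.00067772, -0.00391881, -0.00075074,  0.00018769,
        0.00063029]), 'effort': array([ 1.39828775e-03, -4.34448946e+01, -2.46489537e+01, -1.45190170e-04,
        4.66440950e-03,  5.61303443e-05]), 'tcp_pos': array([ 0.21056949, -0.48056676,  0.24939811]), 'eef_rot': array([-3.07356233e+00, -6.43581539e-01,  1.03293091e-04]), 'contact_force': array([0.28990919, 0.21861865, 0.292186  ]), 'wrist_torque': array([ 0.01365923, -0.0330063 , -0.00873738]), 'grasp_force': 0.0, 'gripper_width': 0.08554896924870214}
```

View pics/top.png

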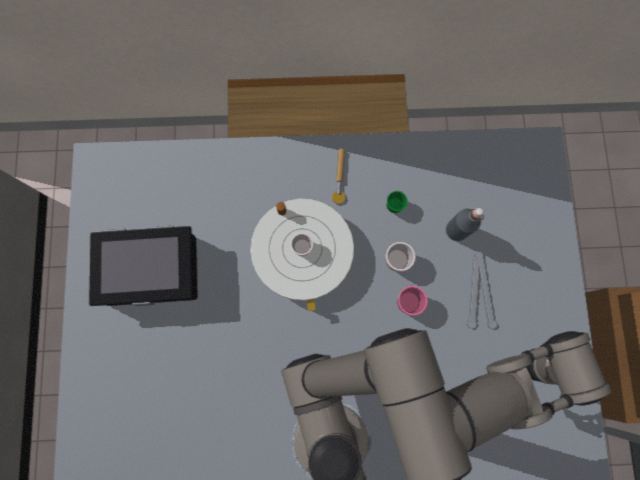

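View pics/side.png

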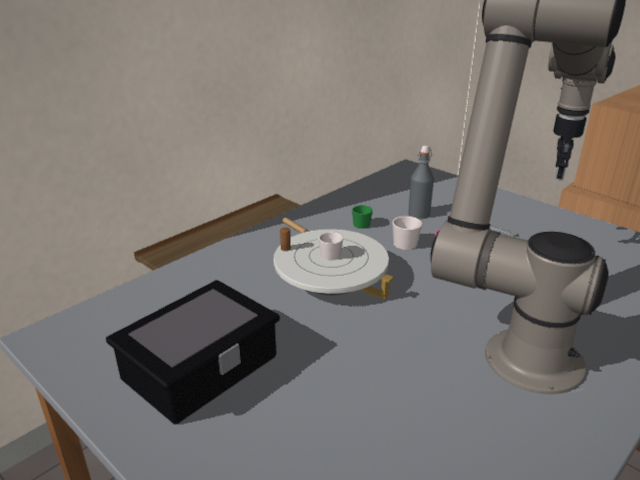

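The top view shows the disc at (302,249), the knob at (281,208) and the brass pointer at (311,307). Cup candidates are the small white one on the disc (303,243), a larger white one (400,257), a green one (397,202) and a pink one (412,300). By the description it is the small white one on the disc. Knob candidates are the brown peg (281,208) and the pastry-wheel handle (340,165), and I take the upright peg on the disc. Next I measure these and check with a close crop.

```bash
cat > m.py <<'E'
from h import *
def fitc(P):
    A=np.c_[2*P[:,:2],np.ones(len(P))];s=np.linalg.lstsq(A,(P[:,:2]**2).sum(1),rcond=None)[0]
    return s[:2],np.sqrt(s[2]+s[0]**2+s[1]**2)
def big(m,roi):
    k=np.zeros_like(m);x0,x1,y0,y1=roi;k[y0:y1,x0:x1]=m[y0:y1,x0:x1]
    return max(cv2.findContours(k,cv2.RETR_EXTERNAL,cv2.CHAIN_APPROX_NONE)[0],key=cv2.contourArea)[:,0]
E
python3 - <<'E'
from m import *
import pickle
for n,rd,rk,rp in (('top',(240,360,190,305),(270,295,195,220),(300,325,295,315)),('side',(265,395,225,300),(275,295,222,255),(360,400,270,302))):
    c=pickle.load(open(n+'.pkl','rb'));im=c['color'];hsv=cv2.cvtColor(im,cv2.COLOR_RGB2HSV)
    d=big(cv2.inRange(hsv,(0,0,165),(179,45,255)),rd)
    P=np.array([onz(c,u,v,.07) for u,v in d])
    for it in range(4):
        ctr,R=fitc(P); e=abs(np.hypot(*(P[:,:2]-ctr).T)-R); P=P[e<max(.004,np.median(e)*2)]
    print(n,'disc',ctr,R,len(P),len(d))
    k=big(cv2.inRange(hsv,(3,100,30),(20,255,255)),rk);print('knob px',k.min(0),k.max(0),k.mean(0))
    p=big(cv2.inRange(hsv,(18,100,100),(32,255,255)),rp);print('ptr px',p.min(0),p.max(0),p.mean(0),onz(c,*p.mean(0),.069))
    # top of knob
    if n=='top':
        print('knob mid if z=.1',onz(c,*k.mean(0),.1),'z=.13',onz(c,*k.mean(0),.13))
    else: print('knob mid z=.1',onz(c,*k.mean(0),.1))
c=pickle.load(open('top.pkl','rb'));im=c['color'][190:320,235:425,::-1]
a=cv2.resize(im,None,fx=4,fy=4,interpolation=cv2.INTER_CUBIC);cv2.imwrite('pics/crop.png',a)
E
```

```text
top disc [0.56242507 0.06624912] 0.1517354297923204 266 355
knob px [277 202] [284 214] [280.85714286 207.92857143]
ptr px [307 300] [314 310] [310.59259259 305.11111111] [0.39056691 0.04457507 0.069     ]
knob mid if z=.1 [0.67906148 0.12318429 0.1       ] z=.13 [0.67109743 0.12151901 0.13      ]
side disc [0.55764389 0.07256926] 0.1537606913348474 209 355
knob px [280 228] [289 249] [284.86792453 238.69811321]
ptr px [382 275] [392 294] [384.83333333 283.39583333] [0.37153202 0.07068492 0.069     ]
knob mid z=.1 [0.67658377 0.12285912 0.1       ]
```

View pics/crop.png

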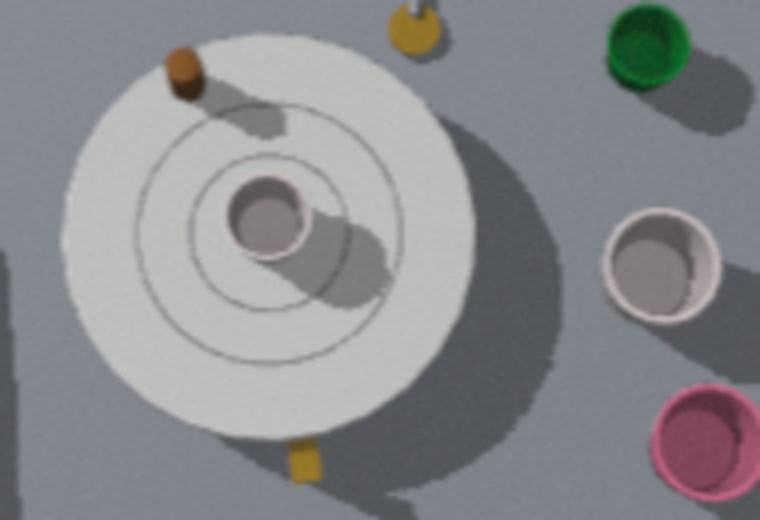

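The small white cup is at crop (268,218), on the disc and clearly smaller than the other white one. The knob is at (185,75) and the pointer at (305,462). I'll square the tool to the world axes and move over the disc.

jog_arm(
  deltas=[
    [0,0,0,0,0,0.946,1],
    [0,0,0,0,0,0.946,1],
    [0,0,0,0,0,0.946,1],
    [0,0,0,0,0,0.946,1],
    [0,0,0,0,0,0.946,1],
    [0,0,0,0,0,0,1],
    [0.3,-0.4,-0.3,0,0,0,1],
    [0.58,-0.75,-0.3,0,0,0,1],
    [0.58,-0.75,-0.3,0,0,0,1],
    [0.58,-0.75,-0.3,0,0,0,1],
    [0.58,-0.75,-0.3,0,0,0,1],
    [0.58,-0.75,-0.3,0,0,0,1],
  ],
  grip_force=20,
)

```text
time_s: 1.6
tcp_pos: [0.3713, -0.272, 0.3404]
eef_rot: [3.142, 0.003, -0.0]
contact_force: [0.8, 0.3, 0.8]
gripper_width: 0.0855
grasp_force: 0.0
```

jog_arm(
  deltas=[
    [0.58,-0.75,0,0,0,0,1],
    [0.58,-0.75,0,0,0,0,1],
    [0.58,-0.75,0,0,0,0,1],
    [0.58,-0.75,0,0,0,0,1],
    [0.58,-0.75,0,0,0,0,1],
    [0.58,-0.75,0,0,0,0,1],
    [0.3,-0.4,0,0,0,0,1],
    [0,0,0,0,0,0,1],
    [0,0,0,0,0,0,1],
  ],
)

```text
time_s: 2.72
tcp_pos: [0.5592, -0.029, 0.3398]
eef_rot: [3.141, 0.001, -0.001]
contact_force: [-0.4, 0.0, -0.0]
gripper_width: 0.0857
grasp_force: 0.0
```

```bash
python3 - <<'E'
from h import *
import pickle
s=r.state();c=r.read_camera('wrist');pickle.dump((s,c),open('w1.pkl','wb'))
cv2.imwrite('pics/w1.png',c['color'][:,:,::-1]);print(s['time_s'],s['tcp_pos'],s['eef_rot'],{k:v for k,v in c.items() if k!='color'})
E
```

```text
2.725 [ 0.55917622 -0.02895691  0.33978704] [ 3.14114094e+00  1.00717710e-03 -1.20149358e-03] {'vfov': 64.30240256969903, 'cx': 316.1458173297331, 'cy': 239.2273379232881, 'T_tool_cam': array([[ 1.27234187e-03,  9.60366085e-01,  2.78738882e-01,
         7.17343567e-02],
       [ 9.99999012e-01, -1.05526540e-03, -9.28824563e-04,
        -2.09520775e-04],
       [-5.97868112e-04,  2.78739788e-01, -9.60366479e-01,
        -1.24010515e-01],
       [ 0.00000000e+00,  0.00000000e+00,  0.00000000e+00,
         1.00000000e+00]])}
```

View pics/w1.png

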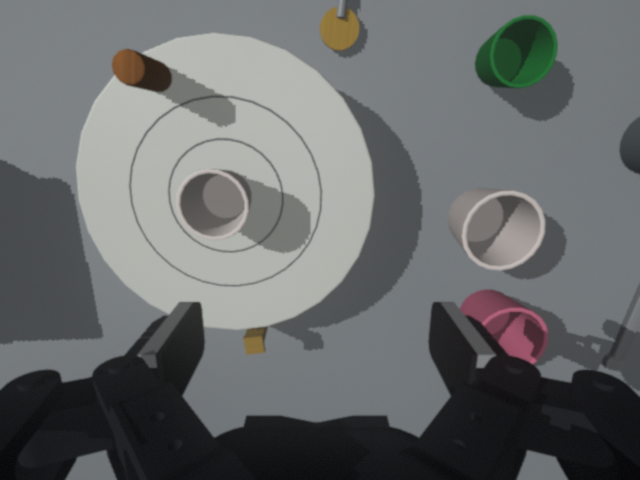

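The wrist view shows the knob top at (129,67), pointer (255,340), cup (213,203) and disc centre about (225,182). The space between the fingers is in view, so I can track the knob with this camera.

```bash
cat >> m.py <<'E'
from scipy.spatial.transform import Rotation as Ro
def wT(s,c):
    T=np.eye(4);T[:3,:3]=Ro.from_rotvec(s['eef_rot']).as_matrix();T[:3,3]=s['tcp_pos'];return T@c['T_tool_cam']
E
python3 - <<'E'
from m import *
import pickle
s,c=pickle.load(open('w1.pkl','rb'));c['T']=wT(s,c);im=c['color'];hsv=cv2.cvtColor(im,cv2.COLOR_RGB2HSV)
d=big(cv2.inRange(hsv,(0,0,140),(179,40,255)),(60,380,20,340))
d=d[(d[:,1]<290)]
P=np.array([onz(c,u,v,.07) for u,v in d])
for it in range(8):
    ctr,R=fitc(P); e=abs(np.hypot(*(P[:,:2]-ctr).T)-R); P=P[e<max(.002,np.median(e)*2)]
print('disc',ctr,R,len(P),len(d))
k=big(cv2.inRange(hsv,(3,100,30),(20,255,255)),(100,190,40,100));
print('knob px',k.min(0),k.max(0))
for px in [(k[:,0].min(),67),(k[:,0].max(),78)]: print(px,onz(c,*px,.13),onz(c,*px,.07))
kt=onz(c,129,67,.13);print('knob top',kt,'foot pred px',proj(c,[*kt[:2],.07]),np.hypot(*(kt[:2]-ctr)),np.degrees(np.arctan2(*(kt[:2]-ctr)[::-1])))
p=big(cv2.inRange(hsv,(15,100,80),(32,255,255)),(240,270,325,358));print(p.min(0),p.max(0))
q=onz(c,255,342,.069);print('ptr',q,np.hypot(*(q[:2]-ctr)),np.degrees(np.arctan2(*(q[:2]-ctr)[::-1])))
print('tcp px',proj(c,s['tcp_pos']))
print('hsv knob',hsv[67,129],hsv[75,155], 'cup',onz(c,213,203,.125))
t=pickle.load(open('top.pkl','rb'))
for u,v in ((302-51.5,249),(302+51.5,249),(302,198.8),(302,299.3)): print(onz(t,u,v,.07))
E
```

```text
disc [0.56939015 0.06626539] 0.12310065674661268 1534 1562
knob px [112  50] [166  85]
(np.int32(112), 67) [0.67786274 0.13528208 0.13      ] [0.68628674 0.16475284 0.07      ]
(np.int32(166), 78) [0.66974377 0.09275418 0.13      ] [0.67670816 0.11457931 0.07      ]
knob top [0.67789092 0.12161607 0.13      ] foot pred px (np.float64(158.4948476303603), np.float64(76.64877178292136)) 0.12180359292238642 27.027989683622696
[244 329] [263 353]
ptr [0.39097089 0.04190068 0.069     ] 0.1800751840512704 -172.22386056130293
tcp px (np.float64(316.26690328609186), np.float64(333.45628356725774))
hsv knob [ 13 153 113] [13 98 47] cup [0.56617306 0.06359085 0.125     ]
[0.56352788 0.21832056 0.07      ]
[ 0.55261923 -0.0892591   0.07      ]
[0.71348493 0.05981634 0.07      ]
[0.40832087 0.06916469 0.07      ]
```

```bash
python3 - <<'E'
from m import *
import pickle
s,c=pickle.load(open('w1.pkl','rb'));c['T']=wT(s,c);hsv=cv2.cvtColor(c['color'],cv2.COLOR_RGB2HSV)
d=big(cv2.inRange(hsv,(0,0,140),(179,40,255)),(60,380,20,340))
h=cv2.convexHull(d)[:,0]
P=np.array([onz(c,u,v,.07) for u,v in h])
for it in range(8):
    ctr,R=fitc(P); e=abs(np.hypot(*(P[:,:2]-ctr).T)-R); P=P[e<max(.002,np.median(e)*2)]
print('disc',ctr,R,len(P),len(h))
for C in (ctr,):
  for q in (np.array([.6779,.1216]),np.array([.391,.0419])): print(np.hypot(*(q-C)),np.degrees(np.arctan2(*(q-C)[::-1])))
E
```

```text
disc [0.56231288 0.06546121] 0.1538700594483722 70 70
0.1284988174316164 25.905096350715556
0.17292551573611398 -172.16905776335798
```

jog_arm(
  deltas=[
    [0.3,-0.4,0,0,0,0,1],
    [0.5,-0.62,0.5,0,0,0,1],
    [0.5,-0.62,0.5,0,0,0,1],
    [0.5,-0.62,0.6,0,0,0,1],
    [0.39,-0.5,0.6,0,0,0,1],
    [0.2,-0.26,0.5,0,0,0,1],
    [0,0,0.3,0,0,0,1],
    [0,0,0,0,0,0,1],
    [0,0,0,0,0,0,1],
  ],
)

```text
time_s: 3.9
tcp_pos: [0.6794, 0.1215, 0.1917]
eef_rot: [3.141, -0.002, 0.004]
contact_force: [0.4, 0.6, 0.3]
gripper_width: 0.0855
grasp_force: 0.0
```

```bash
cat > k.py <<'E'
from m import *
C=np.array([.562,.0655])
def knob(save=None):
    s=r.state();c=r.read_camera('wrist');T=wT(s,c);hsv=cv2.cvtColor(c['color'],cv2.COLOR_RGB2HSV)
    if save: cv2.imwrite(save,c['color'][:,:,::-1])
    m=cv2.inRange(hsv,(3,90,70),(17,255,255))
    n,l,st,ce=cv2.connectedComponentsWithStats(m)
    i=1+np.argmax(st[1:,4]); u,v=ce[i]; x,y,w,h,a=st[i]
    p=onz(c,u,v,.13,T); q=p[:2]-C
    print('t %.3f tcp %s knob(top z) %s bbox %s err mm %s R %.4f ang %.1f tcpang %.1f'%(s['time_s'],s['tcp_pos'].round(4),p[:2].round(4),(x,y,w,h,a),((p-s['tcp_pos'])[:2]*1000).round(1),np.hypot(*q),np.degrees(np.arctan2(q[1],q[0]))%360,np.degrees(np.arctan2(*(s['tcp_pos'][:2]-C)[::-1]))%360))
    print('F',s['contact_force'].round(1),'w',s['gripper_width'].round(4))
    return s,p
if __name__=='__main__':
    import sys; knob(*sys.argv[1:])
E
python3 k.py pics/w2.png
```

```text
t 3.900 tcp [0.6794 0.1215 0.1917] knob(top z) [0.6841 0.124 ] bbox (np.int32(289), np.int32(224), np.int32(50), np.int32(72), np.int32(2425)) err mm [4.6 2.5] R 0.1353 ang 25.6 tcpang 25.5Traceback (most recent call last):
  File "k.py", line 14, in <module>
    import sys; knob(*sys.argv[1:])
                ~~~~^^^^^^^^^^^^^^^
  File "k.py", line 11, in knob
    print('F',s['contact_force'].round(1),'w',s['gripper_width'].round(4))
                                              ^^^^^^^^^^^^^^^^^^^^^^^^
AttributeError: 'float' object has no attribute 'round'
```

View pics/w2.png

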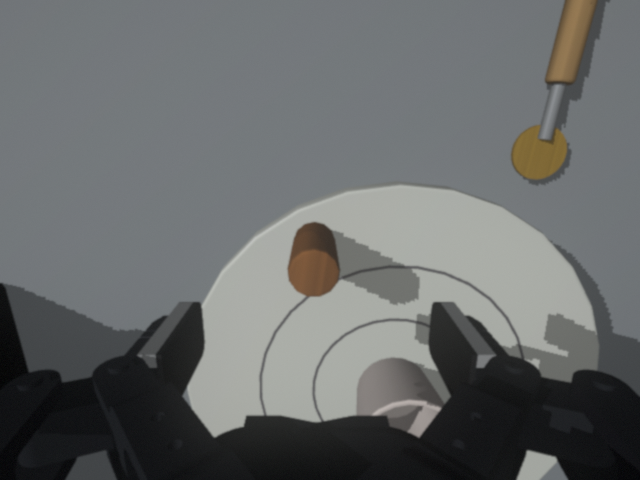

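The knob stands at (314,272), centred between the fingers at columns 200 and 430, and the way down is clear. I'll refine the tracker to use the knob's top front edge and its foot edge.

```bash
cat > k.py <<'E'
from m import *
import sys
C=np.array([.562,.0655])
def knob(save=None):
    s=r.state();c=r.read_camera('wrist');T=wT(s,c);hsv=cv2.cvtColor(c['color'],cv2.COLOR_RGB2HSV)
    if save: cv2.imwrite(save,c['color'][:,:,::-1])
    m=cv2.inRange(hsv,(3,90,22),(18,255,255))
    m=cv2.morphologyEx(m,cv2.MORPH_OPEN,np.ones((5,5),np.uint8))
    n,l,st,ce=cv2.connectedComponentsWithStats(m)
    i=1+np.argmax(st[1:,4]); x,y,w,h,a=map(int,st[i])
    def cu(lo,hi): return np.nonzero((l==i)[lo:hi])[1].mean()
    P=[]
    for u,v,z,o in ((cu(y+h-w//2-10,y+h-w//2+10),y+h-1,.13,.014),(cu(y+5,y+15),y,.07,-.014)):
        p=onz(c,u,v,z,T)[:2]+[o,0]; P.append(p)
    print('t %.3f tcp %s w %.4f F %s box %s'%(s['time_s'],s['tcp_pos'].round(4),s['gripper_width'],s['contact_force'].round(1),(x,y,w,h)))
    for nm,p in zip(('top','foot'),P):
        q=p-C; print(nm,p.round(4),'err mm',((p-s['tcp_pos'][:2])*1e3).round(1),'R %.4f ang %.1f'%(np.hypot(*q),np.degrees(np.arctan2(q[1],q[0]))%360))
    q=s['tcp_pos'][:2]-C;print('tcp R %.4f ang %.1f'%(np.hypot(*q),np.degrees(np.arctan2(q[1],q[0]))%360))
if __name__=='__main__': knob(*sys.argv[1:])
E
python3 k.py
```

```text
t 3.950 tcp [0.6795 0.1216 0.1919] w 0.0857 F [-0.4 -0.   0.7] box (547, 0, 50, 83)
top [0.7857 0.0084] err mm [ 106.2 -113.3] R 0.2309 ang 345.7
foot [ 0.8078 -0.0276] err mm [ 128.2 -149.3] R 0.2628 ang 339.2
tcp R 0.1303 ang 25.5
```

jog_arm(
  deltas=[
    [0,0,0.4,0,0,0,1],
    [0,0,0.6,0,0,0,1],
    [0,0,0.5,0,0,0,1],
    [0,0,0.24,0,0,0,1],
    [0,0,0,0,0,0,1],
    [0,0,0,0,0,0,1],
  ],
)

```text
time_s: 4.75
tcp_pos: [0.6799, 0.1226, 0.1045]
eef_rot: [-3.141, 0.0, -0.004]
contact_force: [-0.0, 0.4, -0.9]
gripper_width: 0.0856
grasp_force: 0.0
```

```bash
python3 k.py pics/w3.png
```

```text
t 4.750 tcp [0.6799 0.1226 0.1045] w 0.0856 F [-0.   0.4 -0.9] box (272, 271, 87, 143)
top [0.681 0.123] err mm [1.1 0.4] R 0.1322 ang 25.8
foot [0.6771 0.1274] err mm [-2.9  4.8] R 0.1307 ang 28.3
tcp R 0.1310 ang 25.8
```

View pics/w3.png

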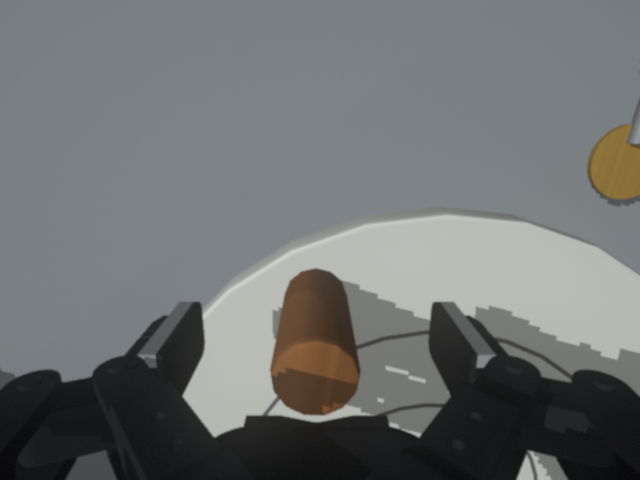

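The knob is centred between the fingers, with its top face around (316,378) and about 1 mm of error. Closing on it now.

jog_arm(
  deltas=[
    [0,0,0,0,0,0,-1],
    [0,0,0,0,0,0,-1],
  ],
  grip_force=20,
)

```text
time_s: 5.05
tcp_pos: [0.6793, 0.1226, 0.1035]
eef_rot: [3.142, 0.0, 0.001]
contact_force: [0.6, 0.0, 0.0]
gripper_width: 0.0516
grasp_force: 0.0
```

jog_arm(
  deltas=[
    [0,0,0,0,0,0,-1],
    [0,0,0,0,0,0,-1],
    [0,0,0,0,0,0,-1],
  ],
)

```text
time_s: 5.42
tcp_pos: [0.6792, 0.1228, 0.1032]
eef_rot: [-3.141, -0.0, -0.001]
contact_force: [0.2, 0.3, 2.8]
gripper_width: 0.0275
grasp_force: 20.9
```

```bash
sed -i "s/    n,l,st,ce/    m[:205]=0;m[:,:195]=0;m[:,445:]=0\n    n,l,st,ce/" k.py; cat > rows.py <<'E'
import numpy as np,sys
# rows.py th0 dth dth ... : tool-unit shifts on the 130 mm circle (tool x=+X, tool y=-Y)
a=[float(v) for v in sys.argv[1:]];th=np.radians(np.cumsum(a));p=.13*np.c_[np.cos(th),-np.sin(th)]
for t,d in zip(np.degrees(th[1:]),np.diff(p,axis=0)/.05): print('%.1f  [%.3f, %.3f]'%(t,*d))
E
python3 k.py; python3 rows.py 25.8 1 2.5 4 5.5 7 8.2 8.2 8.2 8.2 8.2 8.2 8.2
```

```text
t 5.425 tcp [0.6792 0.1228 0.1032] w 0.0275 F [0.2 0.3 2.8] box (271, 270, 91, 145)
top [0.6811 0.1229] err mm [1.9 0.1] R 0.1322 ang 25.7
foot [0.6773 0.1267] err mm [-2.   3.9] R 0.1305 ang 28.0
tcp R 0.1305 ang 26.1
26.8  [-0.020, -0.041]
29.3  [-0.053, -0.100]
33.3  [-0.094, -0.155]
38.8  [-0.147, -0.202]
45.8  [-0.214, -0.235]
54.0  [-0.284, -0.239]
62.2  [-0.316, -0.196]
70.4  [-0.340, -0.149]
78.6  [-0.358, -0.099]
86.8  [-0.369, -0.047]
95.0  [-0.372, 0.006]
103.2  [-0.367, 0.059]
```

jog_arm(
  deltas=[
    [-0.02,-0.041,0,0,0,0,-1],
    [-0.053,-0.1,0,0,0,0,-1],
    [-0.094,-0.155,0,0,0,0,-1],
    [-0.147,-0.202,0,0,0,0,-1],
    [-0.214,-0.235,0,0,0,0,-1],
    [-0.284,-0.239,0,0,0,0,-1],
    [-0.316,-0.196,0,0,0,0,-1],
    [-0.34,-0.149,0,0,0,0,-1],
    [-0.358,-0.099,0,0,0,0,1],
    [-0.369,-0.047,0,0,0,0,1],
    [-0.372,0.006,0,0,0,0,1],
  ],
)

```text
time_s: 6.85
tcp_pos: [0.5484, 0.1969, 0.1024]
eef_rot: [-3.141, -0.0, 0.004]
contact_force: [0.4, 0.8, 0.5]
gripper_width: 0.0798
grasp_force: 0.0
```

```bash
python3 k.py; python3 rows.py 95 8 8 8 8 8 8 8
```

```text
t 6.850 tcp [0.5484 0.1969 0.1024] w 0.0798 F [0.4 0.8 0.5] box (288, 294, 86, 129)
top [0.548 0.193] err mm [-0.4 -3.9] R 0.1283 ang 96.3
foot [0.5352 0.1959] err mm [-13.1  -0.9] R 0.1332 ang 101.6
tcp R 0.1321 ang 95.9
103.0  [-0.358, 0.057]
111.0  [-0.347, 0.106]
119.0  [-0.329, 0.153]
127.0  [-0.304, 0.198]
135.0  [-0.274, 0.238]
143.0  [-0.238, 0.274]
151.0  [-0.198, 0.304]
```

```bash
python3 rows.py 95.5 14 12 8.4 8.4
```

```text
109.5  [-0.619, 0.137]
121.5  [-0.491, 0.234]
129.9  [-0.309, 0.222]
138.3  [-0.273, 0.265]
```

jog_arm(
  deltas=[
    [-0.62,0.157,0,0,0,0,1],
    [-0.491,0.25,0,0,0,0,1],
    [-0.31,0.222,0,0,0,0,1],
  ],
)

```text
time_s: 7.28
tcp_pos: [0.4776, 0.1646, 0.1027]
eef_rot: [-3.141, -0.0, 0.003]
contact_force: [0.3, -0.4, 0.2]
gripper_width: 0.0853
grasp_force: 0.0
```

```bash
python3 k.py pics/w4.png; python3 rows.py 130 8.4 8.4 8.4 8.4 8.4 8.4 8.4 8.4
```

```text
t 7.275 tcp [0.4776 0.1646 0.1027] w 0.0853 F [ 0.3 -0.4  0.2] box (284, 275, 87, 148)
top [0.477  0.1614] err mm [-0.6 -3.2] R 0.1281 ang 131.6
foot [0.4734 0.1649] err mm [-4.2  0.3] R 0.1331 ang 131.7
tcp R 0.1301 ang 130.4
138.4  [-0.273, 0.266]
146.8  [-0.231, 0.303]
155.2  [-0.185, 0.333]
163.6  [-0.134, 0.356]
172.0  [-0.080, 0.372]
180.4  [-0.025, 0.380]
188.8  [0.031, 0.380]
197.2  [0.086, 0.371]
```

View pics/w4.png

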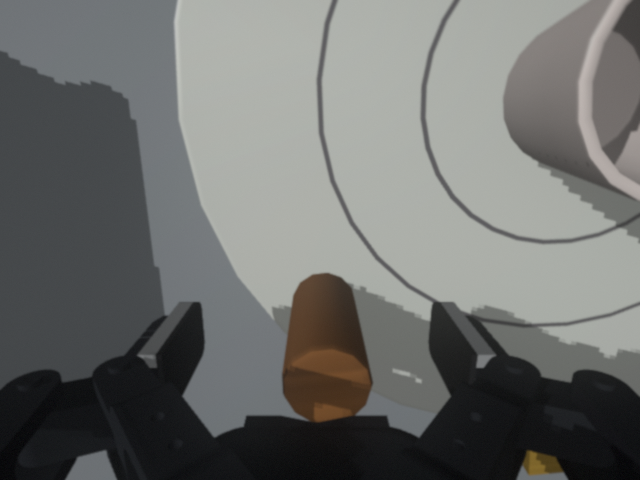

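The knob at (327,378) sits in the middle between the fingers, so I'll keep following.

```bash
python3 rows.py 130.2 11.5 10.5 8.6 8.6 8.6
```

```text
141.7  [-0.362, 0.374]
152.2  [-0.259, 0.399]
160.8  [-0.155, 0.358]
169.4  [-0.100, 0.377]
178.0  [-0.043, 0.388]
```

jog_arm(
  deltas=[
    [-0.362,0.374,0,0,0,0,1],
    [-0.259,0.399,0,0,0,0,1],
    [-0.155,0.358,0,0,0,0,1],
    [-0.1,0.377,0,0,0,0,1],
    [-0.043,0.388,0,0,0,0,1],
  ],
)

```text
time_s: 7.95
tcp_pos: [0.4335, 0.0695, 0.1029]
eef_rot: [-3.141, 0.0, 0.001]
contact_force: [0.4, -0.2, 1.4]
gripper_width: 0.0856
grasp_force: 0.0
```

```bash
python3 k.py
```

```text
t 7.950 tcp [0.4335 0.0695 0.1029] w 0.0856 F [ 0.4 -0.2  1.4] box (279, 272, 89, 147)
top [0.4342 0.0675] err mm [ 0.7 -2. ] R 0.1278 ang 179.1
foot [0.4307 0.0715] err mm [-2.8  2.1] R 0.1314 ang 177.4
tcp R 0.1285 ang 178.2
```

```bash
python3 rows.py 178 11 10.6 8.6 8.5 8.4 8.3 8.2
```

```text
189.0  [0.030, 0.497]
199.6  [0.119, 0.465]
208.2  [0.158, 0.356]
216.7  [0.207, 0.325]
225.1  [0.249, 0.288]
233.4  [0.285, 0.246]
241.6  [0.314, 0.200]
```

jog_arm(
  deltas=[
    [0.02,0.497,0,0,0,0,1],
    [0.109,0.465,0,0,0,0,1],
    [0.158,0.356,0,0,0,0,1],
    [0.207,0.325,0,0,0,0,1],
    [0.249,0.288,0,0,0,0,1],
    [0.285,0.246,0,0,0,0,1],
    [0.314,0.2,0,0,0,0,1],
  ],
)

```text
time_s: 8.88
tcp_pos: [0.5019, -0.0502, 0.1029]
eef_rot: [-3.141, 0.0, -0.0]
contact_force: [-0.9, -0.5, 0.2]
gripper_width: 0.0853
grasp_force: 0.0
```

```bash
python3 k.py
```

```text
t 8.875 tcp [ 0.5019 -0.0502  0.1029] w 0.0853 F [-0.9 -0.5  0.2] box (257, 288, 87, 135)
top [ 0.5011 -0.046 ] err mm [-0.8  4.2] R 0.1270 ang 241.4
foot [ 0.4915 -0.0407] err mm [-10.4   9.4] R 0.1275 ang 236.5
tcp R 0.1303 ang 242.6
```

```bash
python3 rows.py 242.6 6.1 7.3 7.1 7.0 6.9 6.8 6.6 6.5
```

```text
248.7  [0.252, 0.114]
256.0  [0.315, 0.100]
263.1  [0.317, 0.058]
270.1  [0.317, 0.019]
277.0  [0.312, -0.019]
283.8  [0.303, -0.056]
290.4  [0.286, -0.088]
296.9  [0.270, -0.118]
```

jog_arm(
  deltas=[
    [0.252,0.114,0,0,0,0,1],
    [0.315,0.1,0,0,0,0,1],
    [0.317,0.058,0,0,0,0,1],
    [0.317,0.019,0,0,0,0,1],
    [0.312,-0.019,0,0,0,0,1],
    [0.303,-0.056,0,0,0,0,1],
    [0.286,-0.088,0,0,0,0,1],
  ],
)

```text
time_s: 9.8
tcp_pos: [0.6066, -0.0557, 0.1028]
eef_rot: [-3.141, -0.0, 0.001]
contact_force: [-1.2, -0.1, 0.2]
gripper_width: 0.0854
grasp_force: 0.0
```

```bash
sed -i "s/o in ((/o,b in ((/;s/,.13,.014)/,.13,.014,[0,0])/;s/,.07,-.014))/,.07,-.014,[.002,-.0039]))/;s/+\[o,0\]/+[o,0]+b/" k.py; python3 k.py
```

```text
t 9.800 tcp [ 0.6066 -0.0557  0.1028] w 0.0854 F [-1.2 -0.1  0.2] box (272, 261, 89, 144)
top [ 0.6125 -0.0557] err mm [5.9 0.1] R 0.1313 ang 292.6
foot [ 0.611  -0.0563] err mm [ 4.4 -0.6] R 0.1313 ang 291.9
tcp R 0.1292 ang 290.2
```

```bash
python3 rows.py 290.3 9 9 6.6 6.5 6.4 6.3 6.2 6.1
```

```text
299.3  [0.370, -0.171]
308.3  [0.339, -0.227]
314.9  [0.224, -0.199]
321.4  [0.197, -0.220]
327.8  [0.168, -0.237]
334.1  [0.139, -0.250]
340.3  [0.109, -0.259]
346.4  [0.079, -0.265]
```

jog_arm(
  deltas=[
    [0.37,-0.171,0,0,0,0,1],
    [0.339,-0.227,0,0,0,0,1],
    [0.224,-0.199,0,0,0,0,1],
    [0.197,-0.22,0,0,0,0,1],
    [0.168,-0.237,0,0,0,0,1],
    [0.139,-0.25,0,0,0,0,1],
    [0.109,-0.259,0,0,0,0,1],
    [0.079,-0.265,0,0,0,0,1],
  ],
)

```text
time_s: 10.85
tcp_pos: [0.6874, 0.0363, 0.103]
eef_rot: [3.142, 0.0, -0.0]
contact_force: [0.1, -1.0, 0.4]
gripper_width: 0.0853
grasp_force: 0.0
```

```bash
python3 k.py
```

```text
t 10.850 tcp [0.6874 0.0363 0.103 ] w 0.0853 F [ 0.1 -1.   0.4] box (276, 266, 88, 145)
top [0.691  0.0353] err mm [ 3.5 -1. ] R 0.1325 ang 346.8
foot [0.6894 0.0345] err mm [ 2.  -1.8] R 0.1311 ang 346.3
tcp R 0.1288 ang 346.9
```

```bash
python3 rows.py 346.9 7.2 6.8 5.75 5.65 5.55 5.45 5.35 5.25
```

```text
354.1  [0.054, -0.322]
360.9  [0.013, -0.308]
366.6  [-0.017, -0.260]
372.3  [-0.042, -0.253]
377.8  [-0.065, -0.243]
383.3  [-0.087, -0.231]
388.6  [-0.106, -0.218]
393.9  [-0.124, -0.204]
```

jog_arm(
  deltas=[
    [0.069,-0.322,0,0,0,0,1],
    [0.023,-0.308,0,0,0,0,1],
    [-0.017,-0.26,0,0,0,0,1],
    [-0.042,-0.253,0,0,0,0,1],
    [-0.065,-0.243,0,0,0,0,1],
    [-0.087,-0.231,0,0,0,0,1],
    [-0.106,-0.218,0,0,0,0,1],
    [-0.124,-0.204,0,0,0,0,1],
  ],
)

```text
time_s: 11.9
tcp_pos: [0.6693, 0.138, 0.103]
eef_rot: [3.141, 0.0, -0.0]
contact_force: [0.2, 0.6, 0.3]
gripper_width: 0.0856
grasp_force: 0.0
```

```bash
python3 k.py
```

```text
t 11.900 tcp [0.6693 0.138  0.103 ] w 0.0856 F [0.2 0.6 0.3] box (262, 273, 87, 147)
top [0.6695 0.1413] err mm [0.2 3.4] R 0.1316 ang 35.2
foot [0.668  0.1421] err mm [-1.3  4.2] R 0.1308 ang 35.9
tcp R 0.1295 ang 34.0
```

```bash
python3 rows.py 34 7.6 7.3 5.35 5.25 5.2 5.1 5.0 4.9
```

```text
41.6  [-0.211, -0.272]
48.9  [-0.235, -0.233]
54.2  [-0.190, -0.151]
59.5  [-0.199, -0.130]
64.7  [-0.208, -0.110]
69.8  [-0.213, -0.089]
74.8  [-0.216, -0.069]
79.7  [-0.217, -0.049]
```

jog_arm(
  deltas=[
    [-0.211,-0.272,0,0,0,0,1],
    [-0.235,-0.233,0,0,0,0,1],
    [-0.19,-0.151,0,0,0,0,1],
    [-0.199,-0.13,0,0,0,0,1],
    [-0.208,-0.11,0,0,0,0,1],
    [-0.213,-0.089,0,0,0,0,1],
    [-0.216,-0.069,0,0,0,0,1],
    [-0.217,-0.049,0,0,0,0,1],
  ],
)

```text
time_s: 12.95
tcp_pos: [0.5846, 0.1925, 0.103]
eef_rot: [3.141, -0.0, 0.0]
contact_force: [0.2, 0.2, 0.9]
gripper_width: 0.0853
grasp_force: 0.0
```

```bash
python3 k.py
```

```text
t 12.950 tcp [0.5846 0.1925 0.103 ] w 0.0853 F [0.2 0.2 0.9] box (271, 267, 89, 144)
top [0.5881 0.193 ] err mm [3.5 0.4] R 0.1301 ang 78.4
foot [0.5861 0.193 ] err mm [1.5 0.5] R 0.1298 ang 79.3
tcp R 0.1290 ang 79.9
```

```bash
python3 rows.py 79.9 5.3 5.1 4.6 4.5 4.4 4.35 4.3 4.2 4.1 4.05
```

```text
85.2  [-0.238, -0.031]
90.3  [-0.231, -0.009]
94.9  [-0.208, 0.009]
99.4  [-0.203, 0.025]
103.8  [-0.196, 0.040]
108.1  [-0.190, 0.054]
112.4  [-0.183, 0.068]
116.6  [-0.173, 0.079]
120.8  [-0.163, 0.089]
124.8  [-0.154, 0.099]
```

jog_arm(
  deltas=[
    [-0.238,-0.031,0,0,0,0,1],
    [-0.231,-0.009,0,0,0,0,1],
    [-0.208,0.009,0,0,0,0,1],
    [-0.203,0.025,0,0,0,0,1],
    [-0.196,0.04,0,0,0,0,1],
    [-0.19,0.054,0,0,0,0,1],
    [-0.183,0.068,0,0,0,0,1],
    [-0.173,0.079,0,0,0,0,1],
    [-0.163,0.089,0,0,0,0,1],
    [-0.154,0.099,0,0,0,0,1],
  ],
)

```text
time_s: 14.25
tcp_pos: [0.4879, 0.1709, 0.103]
eef_rot: [3.141, 0.0, 0.0]
contact_force: [-0.5, 0.2, 0.3]
gripper_width: 0.0856
grasp_force: 0.0
```

```bash
python3 k.py
```

```text
t 14.250 tcp [0.4879 0.1709 0.103 ] w 0.0856 F [-0.5  0.2  0.3] box (278, 275, 87, 148)
top [0.487  0.1696] err mm [-0.9 -1.4] R 0.1283 ang 125.8
foot [0.4857 0.1689] err mm [-2.2 -2. ] R 0.1285 ang 126.4
tcp R 0.1289 ang 125.1
```

```bash
python3 rows.py 125.1 5.5 5.3 3.95 3.9 3.8 3.75 3.7 3.6 3.5
```

```text
130.6  [-0.197, 0.153]
135.9  [-0.175, 0.165]
139.8  [-0.120, 0.133]
143.8  [-0.109, 0.139]
147.6  [-0.097, 0.142]
151.3  [-0.087, 0.146]
155.0  [-0.076, 0.150]
158.6  [-0.064, 0.150]
162.1  [-0.053, 0.150]
```

jog_arm(
  deltas=[
    [-0.197,0.153,0,0,0,0,1],
    [-0.175,0.165,0,0,0,0,1],
    [-0.12,0.133,0,0,0,0,1],
    [-0.109,0.139,0,0,0,0,1],
    [-0.097,0.142,0,0,0,0,-1],
    [-0.087,0.146,0,0,0,0,-1],
    [-0.076,0.15,0,0,0,0,-1],
    [-0.064,0.15,0,0,0,0,-1],
    [-0.053,0.15,0,0,0,0,-1],
  ],
  grip_force=20,
)

```text
time_s: 15.42
tcp_pos: [0.4386, 0.1048, 0.103]
eef_rot: [-3.141, -0.001, 0.002]
contact_force: [-3.7, 3.1, 2.3]
gripper_width: 0.0277
grasp_force: 19.6
```

```bash
python3 k.py;  python3 rows.py 162.1 3 3.5 3.4 3.3 3.1 2.7 2.2 1.7 1.2 0.8 .5
```

```text
t 15.425 tcp [0.4386 0.1048 0.103 ] w 0.0277 F [-3.7  3.1  2.3] box (271, 269, 92, 146)
top [0.4406 0.1049] err mm [2.1 0. ] R 0.1276 ang 162.0
foot [0.4391 0.1044] err mm [ 0.5 -0.4] R 0.1289 ang 162.4
tcp R 0.1295 ang 162.3
165.1  [-0.038, 0.131]
168.6  [-0.036, 0.155]
172.0  [-0.026, 0.152]
175.3  [-0.017, 0.149]
178.4  [-0.008, 0.140]
181.1  [-0.001, 0.123]
183.3  [0.004, 0.100]
185.0  [0.006, 0.077]
186.2  [0.005, 0.054]
187.0  [0.004, 0.036]
187.5  [0.003, 0.023]
```

Caught at 162°. Now I'll guide it to the pointer at 187.5°.

jog_arm(
  deltas=[
    [-0.038,0.131,0,0,0,0,-1],
    [-0.036,0.155,0,0,0,0,-1],
    [-0.026,0.152,0,0,0,0,-1],
    [-0.017,0.149,0,0,0,0,-1],
    [-0.008,0.14,0,0,0,0,-1],
    [-0.001,0.123,0,0,0,0,-1],
    [0.004,0.1,0,0,0,0,-1],
    [0.006,0.077,0,0,0,0,-1],
    [0.005,0.054,0,0,0,0,-1],
    [0.004,0.036,0,0,0,0,-1],
    [0.003,0.023,0,0,0,0,-1],
    [0,0,0,0,0,0,-1],
  ],
)

```text
time_s: 16.98
tcp_pos: [0.4342, 0.0479, 0.1029]
eef_rot: [3.142, -0.0, -0.0]
contact_force: [-1.8, 1.8, -2.7]
gripper_width: 0.0272
grasp_force: 21.6
```

jog_arm(
  deltas=[
    [0,0,0,0,0,0,-1],
    [0,0,0,0,0,0,-1],
    [0,0,0,0,0,0,-1],
  ],
)

```text
time_s: 17.35
tcp_pos: [0.4342, 0.0479, 0.1029]
eef_rot: [3.142, 0.0, -0.0]
contact_force: [-1.8, 1.2, -4.1]
gripper_width: 0.0272
grasp_force: 21.5
```

```bash
python3 k.py; python3 - <<'E'
from h import *
c=r.read_camera('side');cv2.imwrite('pics/s2.png',cv2.resize(c['color'][180:330,240:440,::-1],None,fx=4,fy=4))
E
```

```text
t 17.350 tcp [0.4342 0.0479 0.1029] w 0.0272 F [-1.8  1.2 -4.1] box (271, 271, 92, 146)
top [0.4356 0.048 ] err mm [1.4 0.1] R 0.1276 ang 187.9
foot [0.4338 0.0477] err mm [-0.3 -0.3] R 0.1294 ang 187.9
tcp R 0.1290 ang 187.8
```

View pics/s2.png

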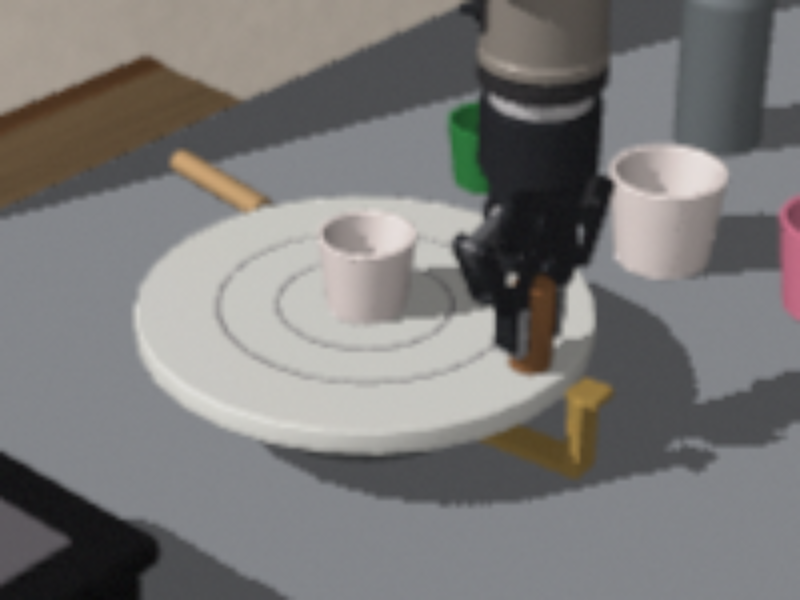

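The knob at (535,330) is held in line with the pointer at (590,390), and the cup stands near the middle at (367,268). I'll release and rise straight up.

jog_arm(
  deltas=[
    [0,0,0,0,0,0,1],
    [0,0,0,0,0,0,1],
    [0,0,0,0,0,0,1],
    [0,0,0,0,0,0,1],
    [0,0,-0.3,0,0,0,1],
    [0,0,-0.6,0,0,0,1],
    [0,0,-0.8,0,0,0,1],
    [0,0,-0.8,0,0,0,1],
    [0,0,-0.5,0,0,0,1],
    [0,0,-0.2,0,0,0,1],
    [0,0,0,0,0,0,1],
    [0,0,0,0,0,0,1],
  ],
)

```text
time_s: 18.95
tcp_pos: [0.4337, 0.0479, 0.2618]
eef_rot: [-3.141, 0.0, 0.004]
contact_force: [0.3, -0.8, -0.0]
gripper_width: 0.0853
grasp_force: 0.0
```

```bash
python3 - <<'E'
from m import *
s=r.state();c=r.read_camera('wrist');c['T']=wT(s,c);print(s['tcp_pos'])
cv2.imwrite('pics/w5.png',c['color'][:,:,::-1])
for d in ([.4331,.0485,.13],[.39,.0435,.069],[.562,.0655,.07]): print(np.round(proj(c,d)))
E
```

```text
[0.43372758 0.047932   0.26178731]
[315. 236.]
[321. 264.]
[293.  49.]
```

View pics/w5.png

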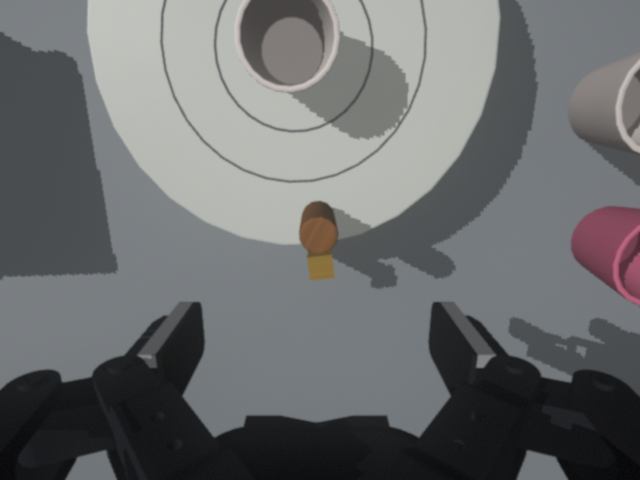

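The knob top at (318,235) is within about 2 mm of the predicted park pixel (315,236) and right by the pointer at (321,266). The cup is upright near the middle and the gripper is clear.

```bash
python3 -c "
from workcell import r
print(r.job_done())"
```

```text
the job is handed in; nothing more can be done
None
```

The job is handed in (no verdict was returned): I spun the turntable to about 1.2 rad/s by its knob, followed it with open fingers for about 7 s without any contact I could detect, then caught it, stopped it in line with the pointer to within about 2 mm and moved clear, with the cup still upright near the middle of the disc.

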